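Clamp the pendant block in the bench jig

TASK

On the jeweller's bench, push the wooden pendant block along its channel in the metal jig until it sits fully home against the end stop, and then push the clamp's handle over past its dead point until it snaps into lock, so that the clamp's rubber pad holds the block down. Only push: do not lift the block out of its channel, and leave the jar, the awl and the wax puck where they are.

Things in the scene. Friction and masses are not known exactly. Their poses are not given: they have to be found in the camera images.
- jig: Fixed aluminium jig plate, 215 x 90 x 12 mm (jig x = -87.5 to +127.5 mm). Origin at bench height under its centre line (y = 0), z up. Its +x points from the toggle clamp to the open mouth of the channel. Clamp bracket: two upright steel plates, x = -62 to -10 mm, y = +-17 mm, top z = 72 mm. Handle's axis: parallel to y at x = -45, z = 60 mm
- stop_face (a point): Middle of the foot of the channel's steel end stop (at jig x = 8, y = 0, z = 12 mm): the block's rear end must come against this face. Stop 12 mm high. The channel runs from it along the jig's +x between two steel rails (to x = 68 mm, 8 mm high, inner faces at y = +-21.8 mm); its floor is the plate's top, z = 12 mm
- block_center (a point): Centre (half-way up) of the loose dark-wood block, 70 (along the jig's x) x 40 x 14 mm, silver medallion of 30 mm on its front half, up to 5 mm proud. It starts 12 to 28 mm short of home, rear end between the rails, front end beyond them. Home: centre at jig x = 43, y = 0 (+-1.8 mm play), z = 19 mm; front end at x = 78 mm, 10 mm beyond the rails. About 70 g, slides with under 1.5 N
- block: The same block: origin at the centre of its underside, x towards the medallion (the jig's +x), z up
- handle (a joint): Handle angle (rad): 0 = open, leaning 35 deg back from upright (to the jig's -x); grows as it is pushed to the jig's +x; upright 0.61; dead point about 1.0 (22 deg forward); in lock, on its stop, 1.31 (40 deg forward). Before the dead point a spring returns it to 0 (some 7 N at the grip at first, easing to nothing); beyond it the spring snaps it to the stop and keeps it there
- handle_grip (a point): Centre of the handle's black rubber grip, a flat bar 14 mm thick (along the push), 26 mm wide (along the jig's y), 72 mm long; 79 mm from the handle's axis, the tip 115 mm. Open: at jig x = -90, z = 125 mm (tip z = 154 mm; 175 mm when upright); locked: at x = +6, z = 120 mm
- pad: Sprung black rubber pad, 16 mm across, under the end of the clamp's arm; origin on the arm's axis (jig x = -23.5, z = 54 mm). Open: the arm stands up (top z = 0.12 m, reaching to jig x = 30 mm). It swings down as the handle is pushed. In lock the pad is centred at jig x = 30 mm and presses about 3 N on the rear half of a block that is home
- jar_center (a point): Centre of a small glass jar with a metal cap, 44 mm across, 55 mm high, standing on the bench beside the jig (on its -y side, nearer the robot); leave alone
- awl: Awl with a wooden handle, 170 mm long, lying on the bench along its own x on the jig's +y side; leave alone
- wax_center (a point): Centre of a white wax puck, 48 mm across, 38 mm high, standing on the bench on the jig's -y side; leave alone
Things that resemble listed ones, but are neither listed nor needed, are in the scene too. Of the things that look like the block, the middle-sized one is meant.

How it is judged:
By the outcome, as a careful person would: the job done as asked, in the order asked, and still so for the second after the job is handed in, with the robot touching nothing.
It also fails if it takes over 48 s, if anything falls off the work surface, if the arm or the gripper's body presses on something with over 40 N, if the wrist force passes 120 N, or if a joint passes its speed limit or range.

ROBOT

A 6-joint arm with a two-finger parallel gripper is mounted at the origin on the work surface. World frame = base frame: x ahead of the robot, y to its left, z up, the work surface at z = 0. Lengths are in m, angles in rad, forces in N, time in s.
With the tool pointing down it reaches from about 0.3 to 0.85 m from the base axis. Payload 5.4 kg.
Tool frame: the origin (TCP) lies midway between the tips of the shut fingers; the grasp point (between the pads) lies 19 mm behind it; z points along the fingers, y is the line along which they close (so a half turn about z gives the same grasp; the last joint's range is limited). The gripper opens to 85 mm and grips with 20 to 120 N. Pads are 22 mm wide; open, the fingers measure 114 mm over their backs; the gripper's body (76 mm by 85 mm) begins 54 mm behind the grasp point. The pads swing forward as they close: fully open they stand 13 mm farther back than shut.
Start: joints at [1.027, 0.158, 1.597, -0, 1.386, -0.21], TCP at [0.188, 0.543, 0.231] pointing down, gripper open.
Joint ranges: [-2.91, 2.91], [-0.94, 2.29], [0.18, 2.7], [-1.29, 4.43], [0.17, 2.64], [-3, 3]. Speed limits (rad/s): [2.57, 2.57, 3.14, 3.14, 3.14, 3.14].

INTERFACE

Orientations are given as a unit quaternion [x, y, z, w].
In Python, from rig import robot gives the robot as it stands.
- The arm moves only by the tool jog_arm, never from a script. Its argument "deltas" is a list of rows, each a list of 6 numbers: the shift along the tool's x, y, z in m, then the turn, a rotation vector about the tool's x, y, z in degrees. In form: [[dx, dy, dz, wx, wy, wz], ...]. A call has exactly 5 rows; each row shifts and turns the commanded pose from where the row before left it, along the tool's axes as they then stand; what a row does not reach is not made up. A row lasts 1/10 s, in which the tool goes at most 50 mm and 8.59 degrees, less where a joint would pass 70% of its speed; a pose out of reach is approached as far as the arm can. A call is refused whole if a number of a shift passes 0.05 or a number of a turn 8.59, either way. A call with a gripper value outside its range is refused whole. "gripper" is the closure in counts, from 0 (fully open) to 255 (shut), set as the call begins (left out, the last holds). The fingers move at their own pace and stop on an object; "force" is the grip in N (left out, the last holds). Time passes only in rows, so rows that do not move let the fingers close, or fill a call up. It gives the time, the measured TCP pose, the force, the opening and the grip force at its end, in the units of the state.
- robot.state(): the state, without advancing time (a new reading comes with each control period).
- robot.camera(name): name is "scene" or "top" or "wrist"; returns a dict with "color" (400x640x3 uint8, blue, green, red), "z_map" (400x640 float32, m along the optical axis (not along the pixel's ray), 0 where there is no reading), "fovy" (degrees; the focal length in pixels is half the picture's height over the tangent of half this angle, whatever the lens; pixels are square), "cx", "cy" (the principal point, pixels), "cam_to_world" (4x4, takes a point from camera to world coordinates). Camera axes: x right, y up, looking along -z (the intrinsics and any distortion apply to the point x, -y, -z); pixel columns grow to the right and rows downward; lengths in m; the calibration is good to about 2 mm. The wrist camera is an equidistant fisheye: a pixel r from the principal point sees the ray r / f radians off the axis. A picture is of the moment at which its call begins.
- robot.job_done(): hands the job in; it is judged then, once.
Trained networks look in a picture, given as the dict that the camera call returned (one of the last four; its "shot" number tells which), for a name from the list of things; names that differ only in an ending like _2 or _b are one class to them, and where a whole thing is asked for, a point or a joint stands for the part that bears it (a point fixed in the world has none). Each returns a list of dicts, best first, with "confidence" (0 to 1); they miss things now and then, are a little off and sometimes report something else, mostly with a low value. They report only what shows in the picture. A call takes as long as a camera call. They do not tell look-alikes from the thing itself.
- robot.look_for(picture, name): "location" ([row, column] in pixels, amid what is visible of it).
- robot.place_of(picture, name): "location" ([row, column] in pixels: a listed point, or the origin of a listed thing).
The state is a dict: "t": time; "q": joint angles; "qvel": joint speeds; "joint_torque": joint torques, N m; "eef_pos": TCP position; "tool_rot": TCP orientation; "force": force on the tool from outside, world axes, zero at the start; "moment": the same for the moment, N m; "finger_gap": finger opening in m; "finger_force": force on a finger pad.
Only numpy, scipy, OpenCV 4.12 (cv2) and the standard library are available. Lean on these libraries where they do the work, as an engineer would, in place of code of your own. Each camera call takes 0.05 s, during which the arm holds its last target. There are 200 camera calls.

## Working session

There is one attempt and no reset: what is moved stays moved. The work goes in short steps, Python scripts to look and compute and a tool call to move; the robot and the scene stay as the last step left them, time stands still between calls to the robot, and variables do not carry over. Pictures are saved under pics/ and viewed, at most 10 in all, crops included, and the job is handed in when it is done.

Besides the shell and the picture viewer there is one more tool, called after "Call:" as name(argument=value, ...) on one line, values as JSON. jog_arm: Moves the arm, as the interface text tells. Its arguments: {"type":"object","properties":{"deltas":{"type":"array","items":{"type":"array","items":{"type":"number"}}},"gripper":{"type":"number"},"force":{"type":"number"}},"required":["deltas"]}

```bash
mkdir -p pics
cat > h.py <<'E'
import numpy as np, cv2
from rig import robot
def f(p): return p["color"].shape[0]/2/np.tan(np.radians(p["fovy"])/2)
def ray(p,rc,fish=False):
    x=(rc[1]-p["cx"])/f(p); y=(rc[0]-p["cy"])/f(p)
    if fish:
        r=np.hypot(x,y); s=np.sin(r)/max(r,1e-9); d=np.array([x*s,-y*s,-np.cos(r)])
    else: d=np.array([x,-y,-1.])
    M=np.array(p["cam_to_world"]); return M[:3,3],M[:3,:3]@d
def at_z(p,rc,z,fish=False):
    o,d=ray(p,rc,fish); return o+d*(z-o[2])/d[2]
def deep(p,rc):
    r,c=int(round(rc[0])),int(round(rc[1])); w=p["z_map"][r-1:r+2,c-1:c+2]; w=w[w>0]
    o,d=ray(p,rc); return o+d*np.median(w) if w.size else None
E
python3 - <<'E'
from h import *
np.set_printoptions(precision=3,suppress=True)
ims=[]
for n in ["scene","top"]:
    p=robot.camera(n); ims.append(p["color"]); cv2.imwrite(f"pics/{n}0.png",p["color"]); np.save(f"{n}.npy",p,allow_pickle=True)
    for k in ["jig","stop_face","block_center","handle_grip","pad","jar_center","awl","wax_center"]:
        for r in robot.place_of(p,k)[:3]:
            print(n,k,np.array(r["location"]),round(r["confidence"],2),deep(p,r["location"]))
print(robot.state()["t"])
E
```

```text
scene jig [228.9 411.2] 0.69 [0.513 0.188 0.143]
scene jig [238.8 355.7] 0.66 [0.511 0.105 0.03 ]
scene stop_face [230.  350.5] 0.9 [0.497 0.088 0.025]
scene block_center [198.9 254.7] 0.88 [ 0.52  -0.106  0.014]
scene block_center [155.4 285.5] 0.74 [ 0.405 -0.106  0.024]
scene block_center [212.9 326. ] 0.63 [0.49  0.033 0.031]
scene handle_grip [227.5 409.9] 0.95 [0.512 0.185 0.143]
scene pad [228.3 412.7] 0.75 [0.514 0.19  0.148]
scene jar_center [209.4 412.6] 0.7 [0.422 0.172 0.057]
scene awl [273.4 326.9] 0.82 [0.593 0.09  0.026]
scene wax_center [182.7 370.9] 0.8 [0.394 0.079 0.04 ]
top jig [234.8 290.3] 0.87 [0.496 0.094 0.026]
top jig [190.2 295.1] 0.34 [0.587 0.083 0.024]
top stop_face [237.1 293.8] 0.71 [0.492 0.087 0.024]
top block_center [222.5 388.5] 0.86 [ 0.518 -0.108  0.011]
top block_center [235.6 315.2] 0.66 [0.493 0.044 0.027]
top block_center [282.4 395.5] 0.62 [ 0.397 -0.113  0.023]
top handle_grip [224.8 233.6] 0.67 [0.508 0.183 0.138]
top pad [234.6 276.1] 0.66 [0.495 0.118 0.066]
top jar_center [282.3 254.2] 0.68 [0.407 0.161 0.056]
top awl [191.7 293.8] 0.84 [0.584 0.086 0.023]
top wax_center [287.  305.7] 0.88 [0.394 0.065 0.038]
0.9
```

View pics/scene0.png

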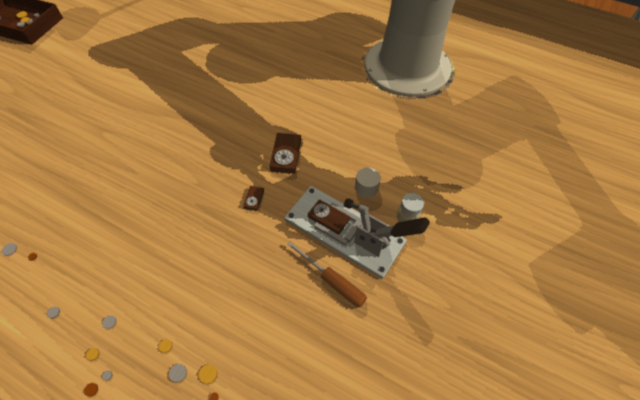

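View pics/top0.png

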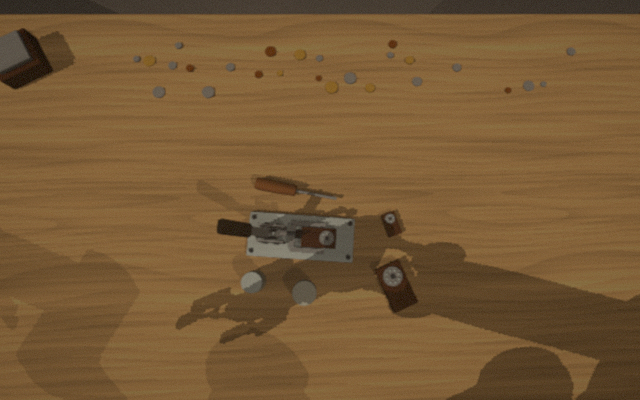

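The scene picture shows the jig at (235,355), with its block at (213,328). There is a larger look-alike at (152,286) and a smaller one at (198,254). In the top view these are the jig block at (237,318), the large one at (285,397) and the small one at (222,391). The middle-sized one is in the jig, so I'll use that. Next I'll work out the jig frame and check it in a close crop.

```bash
cat > frame.py <<'E'
from h import *
def cloud(p):
    r,c=np.mgrid[0:400,0:640]; z=p["z_map"]; F=f(p)
    P=np.stack([(c-p["cx"])/F*z,-(r-p["cy"])/F*z,-z],-1); M=np.array(p["cam_to_world"])
    return P@M[:3,:3].T+M[:3,3]
E
python3 - <<'E'
from frame import *
from scipy.spatial.transform import Rotation as R
np.set_printoptions(precision=4,suppress=True)
for n in ["top","scene"]:
    p=np.load(n+".npy",allow_pickle=True).item(); W=cloud(p)
    m=(p["z_map"]>0)&(W[...,2]>.008)&(W[...,2]<.06)&(abs(W[...,0]-.5)<.09)&(abs(W[...,1]-.09)<.16)
    # plate colour: greyish pixels, one connected piece
    b=p["color"].astype(int); 
    m2=(m).astype(np.uint8); k,l,s,ce=cv2.connectedComponentsWithStats(m2)
    i=1+np.argmax(s[1:,4]); pts=W[l==i][:,:2].astype(np.float32)*1000
    rect=cv2.minAreaRect(pts); print(n,rect,np.median(W[l==i][:,2])); print(cv2.boxPoints(rect)/1000)
s=robot.state(); print(s["eef_pos"],R.from_quat(s["tool_rot"]).as_matrix(),s["finger_gap"],s["force"])
p=np.load("top.npy",allow_pickle=True).item()
a=p["color"][195:275,205:365]; b=np.load("scene.npy",allow_pickle=True).item()["color"][170:290,270:430]
a=cv2.resize(a,None,fx=4,fy=4,interpolation=2); b=cv2.resize(b,(640,280*480//280)[:2],interpolation=2)[:270+10]
b=cv2.resize(np.load("scene.npy",allow_pickle=True).item()["color"][185:275,270:430],None,fx=3,fy=3,interpolation=2)
b=cv2.copyMakeBorder(b,0,0,0,160,0)
cv2.imwrite("pics/crop0.png",np.vstack([np.clip(a*1.6,0,255).astype(np.uint8),b]))
E
```

```text
top ((493.6828308105469, 72.87509155273438), (214.7528533935547, 90.11912536621094), 84.67761993408203) 0.013352037797346672
[[ 0.4389 -0.0299]
 [ 0.5286 -0.0382]
 [ 0.5485  0.1756]
 [ 0.4588  0.184 ]]
scene ((492.1474914550781, 72.51528930664062), (215.4696044921875, 91.15852355957031), 84.52005004882812) 0.01506540104514037
[[ 0.4365 -0.0304]
 [ 0.5272 -0.0391]
 [ 0.5478  0.1754]
 [ 0.4571  0.1841]]
[0.1884 0.5432 0.2313] [[-0.9448  0.3276  0.    ]
 [ 0.3276  0.9448  0.    ]
 [-0.      0.     -1.    ]] 0.08538534457604192 [-0.1982 -0.3769 -0.1502]
```

View pics/crop0.png

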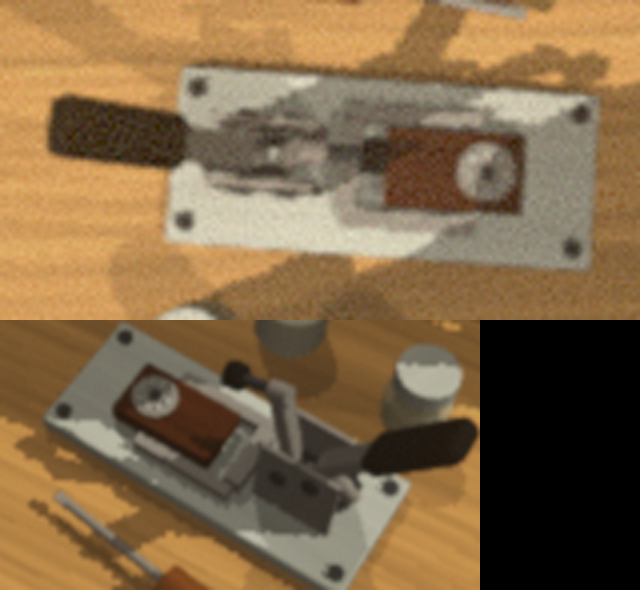

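The crop confirms it: the mid-sized block with its medallion lies between the rails, with its front at crop (521,172). The clamp arm stands up and the handle leans back over the left side. Both views give the same jig frame: origin ≈ (0.495, 0.0926), +x ≈ (-0.0935, -0.9956). I'm setting out now with the gripper shut.

Call:
jog_arm(deltas=[[-0.025, -0.03, 0, 0, 0, -2.76], [-0.025, -0.03, 0, 0, 0, -2.76], [-0.025, -0.03, 0, 0, 0, -2.76], [-0.025, -0.03, 0, 0, 0, -2.76], [-0.025, -0.03, 0, 0, 0, -2.76]], gripper=255, force=60)

```text
t: 1.4
eef_pos: [0.2747, 0.3671, 0.2314]
tool_rot: [0.045, 0.999, 0.0, 0.0]
force: [0.8, -0.1, 0.1]
finger_gap: 0.0125
finger_force: 0.0
```

Call:
jog_arm(deltas=[[-0.02, -0.035, 0, 0, 0, 0], [-0.02, -0.035, 0, 0, 0, 0], [-0.02, -0.035, 0, 0, 0, 0], [-0.02, -0.035, 0, 0, 0, 0], [-0.02, -0.035, 0, 0, 0, 0]])

```text
t: 1.9
eef_pos: [0.3582, 0.1835, 0.2316]
tool_rot: [0.046, 0.999, 0.0, 0.0]
force: [1.3, 0.7, -0.0]
finger_gap: 0.0003
finger_force: 0.0
```

```bash
cat > js.py <<'E'
from h import *
from scipy.spatial.transform import Rotation as R
np.set_printoptions(precision=4,suppress=True)
O=np.array([.4949,.0926]); U=np.array([-.0935,-.9956]); V=np.array([.9956,-.0935])
def st():
    s=robot.state(); d=np.array(s["eef_pos"])[:2]-O; M=R.from_quat(s["tool_rot"]).as_matrix()
    print("t",s["t"],"jig xyz",d@U,d@V,s["eef_pos"][2],"force",s["force"],"gap",s["finger_gap"]); return s,M
E
python3 - <<'E'
from js import *
s,M=st(); print(M)
E
```

```text
t 1.9 jig xyz -0.07767452721557772 -0.14461873369856615 0.2315571789257086 force [ 1.3373  0.7417 -0.0359] gap 0.0003050940068847211
[[-0.9957  0.0927  0.001 ]
 [ 0.0927  0.9957  0.0002]
 [-0.0009  0.0003 -1.    ]]
```

Call:
jog_arm(deltas=[[-0.028, -0.04, 0, 0, 0, 0], [-0.028, -0.04, 0, 0, 0, 0], [-0.028, -0.04, 0, 0, 0, 0], [-0.028, -0.04, 0, 0, 0, 0], [-0.028, -0.04, 0, 0, 0, 0]])

```text
t: 2.4
eef_pos: [0.4793, -0.0293, 0.2315]
tool_rot: [0.047, 0.999, -0.0, 0.0]
force: [0.9, 0.9, -0.4]
finger_gap: -0.0
finger_force: 0.0
```

Call:
jog_arm(deltas=[[0, 0, 0.02, 0, 0, 0], [0, 0, 0.03, 0, 0, 0], [0, 0, 0.03, 0, 0, 0], [0, 0, 0.02, 0, 0, 0], [0, 0, 0, 0, 0, 0]])

```text
t: 2.9
eef_pos: [0.4761, -0.0265, 0.1283]
tool_rot: [0.047, 0.999, 0.001, -0.003]
force: [-0.5, -0.3, -0.5]
finger_gap: 0.0
finger_force: 0.0
```

Run:
```python
from js import *
st(); 
p=robot.camera("wrist"); cv2.imwrite("pics/wrist1.png",p["color"])
for k,z in [("block_center",.019),("stop_face",.012),("jig",0)]:
    for r in robot.place_of(p,k)[:2]:
        w=at_z(p,r["location"],z,True); d=w[:2]-O; print(k,r["location"],r["confidence"],d@U,d@V)
```

```text
t 2.9 jig xyz 0.12034455930979973 -0.007566389150922351 0.12827499985833812 force [-0.4516 -0.3164 -0.5229] gap 1.4719467212860825e-05
block_center [111.8, 207.7] 0.89 0.21163256464414462 -0.08589197380700844
block_center [206.2, 394.3] 0.85 0.05232375160215371 -0.0027863219738506048
stop_face [202.8, 442.5] 0.74 0.0031133722802712295 -0.003604400319026668
jig [200.3, 438.1] 0.97 0.0027749534291740215 -0.002125500020481325
```

View pics/wrist1.png

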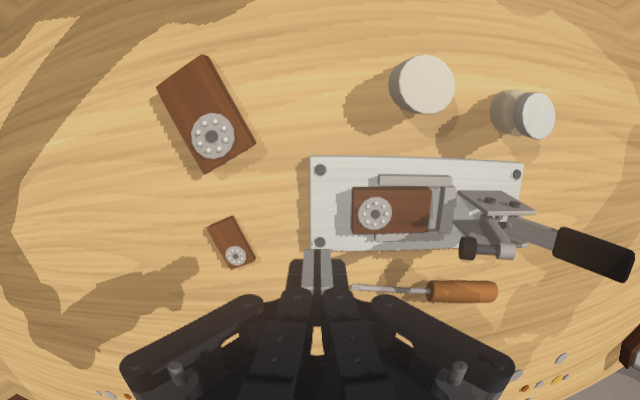

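The wrist view shows the block at (210,392), its front edge at column 352, and the shut fingers at (262,317), well clear of it. The front end is at jig x ≈ 92 mm. I'll descend in front of it.

Call:
jog_arm(deltas=[[-0.0075, -0.004, 0.025, 0, 0, 0], [0, 0, 0.03, 0, 0, 0], [0, 0, 0.03, 0, 0, 0], [0, 0, 0.02, 0, 0, 0], [0, 0, 0.0, 0, 0, 0]])

```text
t: 3.6
eef_pos: [0.4843, -0.0314, 0.0249]
tool_rot: [0.046, 0.999, 0.0, -0.002]
force: [-0.4, 0.2, 0.4]
finger_gap: -0.0
finger_force: 0.0
```

Run:
```python
from js import *
s,M=st();print(M)
```

```text
t 3.6 jig xyz 0.12447243212666881 0.0010430740208439433 0.02491498980973546 force [-0.4048  0.2022  0.3679] gap -4.159696136859355e-05
[[-0.9957  0.0927 -0.0036]
 [ 0.0927  0.9957  0.0011]
 [ 0.0036  0.0008 -1.    ]]
```

Call:
jog_arm(deltas=[[0.001, 0, 0.006, 0, 0, 0], [0, 0.004, 0, 0, 0, 0], [0, 0.004, 0, 0, 0, 0], [0, 0.004, 0, 0, 0, 0], [0, 0.004, 0, 0, 0, 0]])

```text
t: 4.1
eef_pos: [0.4867, -0.0155, 0.021]
tool_rot: [0.046, 0.999, -0.0, 0.001]
force: [0.3, -0.8, 0.4]
finger_gap: 0.0002
finger_force: 0.0
```

Call:
jog_arm(deltas=[[0, 0.003, 0, 0, 0, 0], [0, 0.003, 0, 0, 0, 0], [0, 0.003, 0, 0, 0, 0], [0, 0.002, 0, 0, 0, 0], [0, 0, 0, 0, 0, 0]])

```text
t: 4.6
eef_pos: [0.4871, -0.0047, 0.0202]
tool_rot: [0.046, 0.999, 0.0, -0.0]
force: [-0.1, 0.4, -0.2]
finger_gap: 0.0001
finger_force: 0.0
```

Run:
```python
from js import *
st()
p=robot.camera("wrist"); cv2.imwrite("pics/wrist2.png",cv2.resize(p["color"][120:320,240:540],None,fx=2.5,fy=2.5,interpolation=2))
```

```text
t 4.6 jig xyz 0.09756543948763385 0.001349361842361682 0.020248281044146558 force [-0.1478  0.4062 -0.2098] gap 9.538149521531061e-05
```

View pics/wrist2.png

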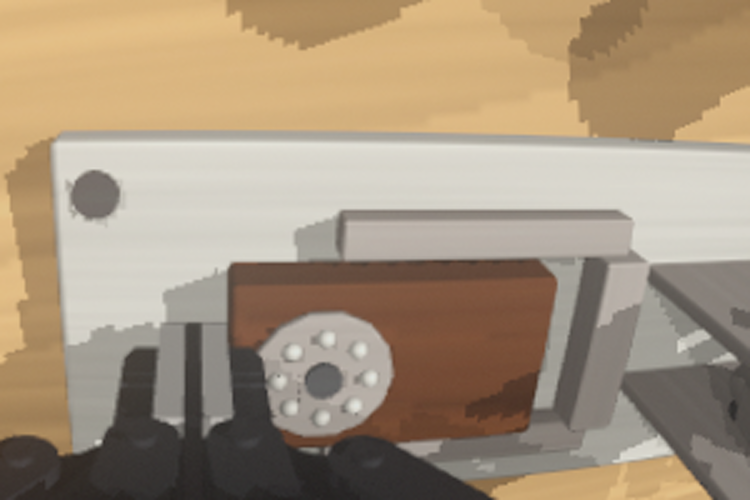

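The fingertip's front face is at the block's front end, at crop (230,360). A gap to the stop is still visible, around column 555 to 585, roughly 8–12 mm. I'll push on slowly.

Call:
jog_arm(deltas=[[0, 0.002, 0, 0, 0, 0], [0, 0.002, 0, 0, 0, 0], [0, 0.002, 0, 0, 0, 0], [0, 0.001, 0, 0, 0, 0], [0, 0.001, 0, 0, 0, 0]])

```text
t: 5.15
eef_pos: [0.4879, 0.0032, 0.0203]
tool_rot: [0.046, 0.999, -0.0, -0.0]
force: [-0.7, -1.4, -0.5]
finger_gap: -0.0001
finger_force: 0.3
```

Call:
jog_arm(deltas=[[0, 0.001, 0, 0, 0, 0], [0, 0.001, 0, 0, 0, 0], [0, 0.001, 0, 0, 0, 0], [0, 0.001, 0, 0, 0, 0], [0, 0, 0, 0, 0, 0]])

```text
t: 5.65
eef_pos: [0.4883, 0.0072, 0.0203]
tool_rot: [0.046, 0.999, 0.0, 0.0]
force: [-0.3, 0.1, -0.3]
finger_gap: 0.0003
finger_force: 0.0
```

Run:
```python
from js import *
st()
p=robot.camera("wrist"); cv2.imwrite("pics/wrist3.png",cv2.resize(p["color"][120:320,240:540],None,fx=2.5,fy=2.5,interpolation=2))
```

```text
t 5.65 jig xyz 0.0856267035246169 0.001415494844307577 0.02029576741397373 force [-0.2905  0.0575 -0.3062] gap 0.0002972189295084215
```

View pics/wrist3.png

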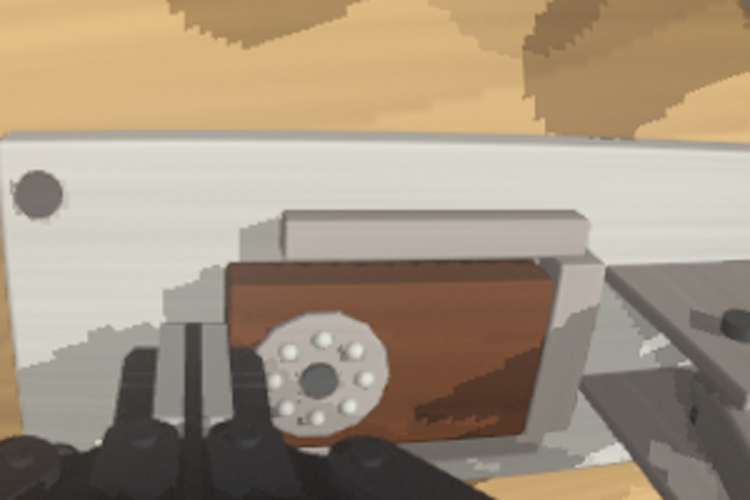

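The block's rear is now almost at the stop, around column 550 at crop row 265. There is no stop reaction yet, so I'll continue in half-millimetre steps.

Call:
jog_arm(deltas=[[0, 0.0005, 0, 0, 0, 0], [0, 0.0005, 0, 0, 0, 0], [0, 0.0005, 0, 0, 0, 0], [0, 0.0005, 0, 0, 0, 0], [0, 0, 0, 0, 0, 0]])

```text
t: 6.2
eef_pos: [0.4885, 0.0087, 0.0203]
tool_rot: [0.046, 0.999, -0.0, 0.0]
force: [-0.4, -2.7, 0.9]
finger_gap: 0.0001
finger_force: 1.1
```

Call:
jog_arm(deltas=[[0, 0.0005, 0, 0, 0, 0], [0, 0.0005, 0, 0, 0, 0], [0, 0.0, 0, 0, 0, 0], [0, 0.0, 0, 0, 0, 0], [0, 0, 0, 0, 0, 0]])

```text
t: 6.7
eef_pos: [0.4886, 0.0088, 0.0204]
tool_rot: [0.046, 0.999, -0.001, -0.0]
force: [-1.9, -7.0, 1.5]
finger_gap: 0.0001
finger_force: 3.2
```

The force rose to 7 N with no further travel, so the block is home. I'll back off, rise and cross over to behind the handle.

Call:
jog_arm(deltas=[[0, -0.005, 0, 0, 0, 0], [0, -0.02, 0, 0, 0, 0], [0, -0.01, -0.02, 0, 0, 0], [0, 0, -0.04, 0, 0, 0], [0, 0, -0.04, 0, 0, 0]])

```text
t: 7.2
eef_pos: [0.4844, -0.0246, 0.1207]
tool_rot: [0.047, 0.999, 0.001, -0.001]
force: [0.7, -0.9, -0.2]
finger_gap: -0.0002
finger_force: 0.0
```

Call:
jog_arm(deltas=[[0, 0, -0.04, 0, 0, 0], [0, 0, -0.04, 0, 0, 0], [0, 0, -0.03, 0, 0, 0], [0, 0, 0, 0, 0, 0], [0, 0, 0, 0, 0, 0]])

```text
t: 7.7
eef_pos: [0.4855, -0.0246, 0.2306]
tool_rot: [0.046, 0.999, 0.0, 0.001]
force: [-0.1, -0.0, -0.8]
finger_gap: -0.0001
finger_force: 0.0
```

Run:
```python
from js import *
from frame import cloud
st()
p=robot.camera("wrist")
for k,z in [("block_center",.019),("stop_face",.012),("handle_grip",.125)]:
    for r in robot.place_of(p,k)[:2]:
        w=at_z(p,r["location"],z,True); d=w[:2]-O; print(k,r["location"],r["confidence"],d@U,d@V)
p=robot.camera("top"); W=cloud(p)
d=W[...,:2]-O; x=d@U; y=d@V; z=W[...,2]
m=(z>.1)&(x<-.05)&(x>-.14)&(abs(y)<.06); print("grip pts",m.sum(),x[m].min(),x[m].max(),np.percentile(y[m],[2,50,98]),z[m].max())
```

```text
t 7.7 jig xyz 0.11758010748671602 0.0016420571908439044 0.23055682672288746 force [-0.0667 -0.0119 -0.8471] gap -9.333912693816577e-05
block_center [172.3, 379.0] 0.76 0.044027685315003 0.001061208411219213
block_center [198.9, 248.5] 0.59 0.20124211959349358 0.034550107497800304
stop_face [168.1, 405.6] 0.64 0.00926992663802952 -0.0031552057457110583
handle_grip [201.1, 528.0] 0.89 -0.09419557532851155 0.0008536511451070965
grip pts 517 -0.11470271139885918 -0.06632982825775326 [-0.0122 -0.0002  0.0126] 0.1580586741335045
```

The block reads x ≈ 44 − (9.3−8) ≈ 43 mm, which is home. The handle is centred on y = 0 with its back at x ≈ -115 mm. I'm crossing over above it.

Call:
jog_arm(deltas=[[0, 0.03, 0, 0, 0, 0], [0, 0.04, 0, 0, 0, 0], [0, 0.04, 0, 0, 0, 0], [0, 0.04, 0, 0, 0, 0], [0, 0.04, 0, 0, 0, 0]])

```text
t: 8.45
eef_pos: [0.5025, 0.166, 0.2294]
tool_rot: [0.047, 0.999, -0.0, -0.001]
force: [1.1, 0.9, 0.3]
finger_gap: -0.0
finger_force: 0.0
```

Call:
jog_arm(deltas=[[0.001, 0.04, 0, 0, 0, 0], [0, 0.035, 0, 0, 0, 0], [0, 0.02, 0, 0, 0, 0], [0, 0, 0, 0, 0, 0], [0, 0, 0, 0, 0, 0]])

```text
t: 8.95
eef_pos: [0.5103, 0.2588, 0.2294]
tool_rot: [0.046, 0.999, -0.0, -0.001]
force: [0.2, -0.1, 0.1]
finger_gap: -0.0004
finger_force: 0.0
```

Run:
```python
from js import *
s,M=st();print(M)
```

```text
t 8.95 jig xyz -0.1668909919071694 -0.0001822795528899402 0.22935706814284898 force [ 0.2493 -0.1135  0.1447] gap -0.0003844290968396169
[[-0.9958  0.092  -0.0017]
 [ 0.092   0.9958 -0.0009]
 [ 0.0016 -0.001  -1.    ]]
```

Call:
jog_arm(deltas=[[0, 0, 0.02, 0, 0, 0], [0, 0, 0.03, 0, 0, 0], [0, 0, 0.03, 0, 0, 0], [0, 0.005, 0.01, 0, 0, 0], [0, 0.01, 0, 0, 0, 0]])

```text
t: 9.45
eef_pos: [0.5111, 0.2728, 0.1386]
tool_rot: [0.048, 0.999, -0.001, -0.002]
force: [0.1, 0.2, 0.3]
finger_gap: -0.0002
finger_force: 0.0
```

Call:
jog_arm(deltas=[[0, 0.01, 0, 0, 0, 0], [0, 0.01, 0, 0, 0, 0], [0, 0.01, 0, 0, 0, 0], [0, 0.01, 0, 0, 0, 0], [0, 0.01, 0, 0, 0, 0]])

```text
t: 9.95
eef_pos: [0.5171, 0.3249, 0.1408]
tool_rot: [0.046, 0.999, 0.0, 0.0]
force: [-0.4, 0.3, -0.6]
finger_gap: 0.0002
finger_force: 0.0
```

Call:
jog_arm(deltas=[[0, 0.008, 0, 0, 0, 0], [0, 0.008, 0, 0, 0, 0], [0, 0.008, 0, 0, 0, 0], [0, 0.008, 0, 0, 0, 0], [0, 0.008, 0, 0, 0, 0]])

```text
t: 10.45
eef_pos: [0.5206, 0.3642, 0.1402]
tool_rot: [0.047, 0.999, -0.0, -0.0]
force: [0.5, 0.2, 0.6]
finger_gap: 0.0002
finger_force: 0.0
```

Run:
```python
from js import *
st()
p=robot.camera("scene"); cv2.imwrite("pics/scene2.png",cv2.resize(p["color"][150:290,260:460],None,fx=3.5,fy=3.5,interpolation=2))
```

```text
t 10.45 jig xyz -0.2727826632393605 0.00015784733110884815 0.14023636766812614 force [0.5342 0.2186 0.5838] gap 0.00016645328304046967
```

View pics/scene2.png

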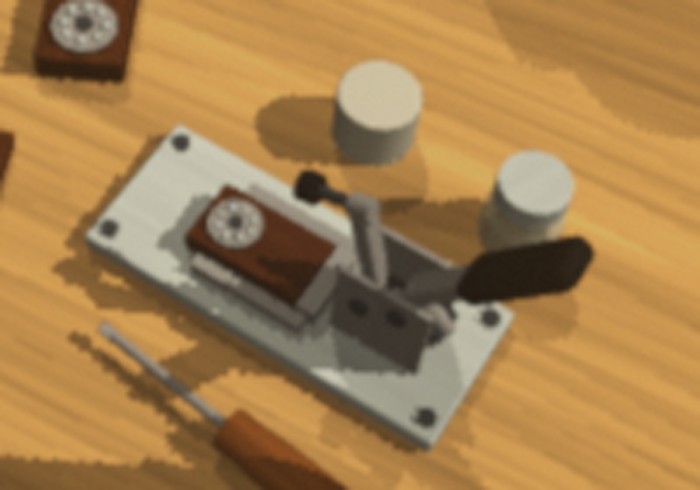

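I got the sign wrong: jig +x is the tool's −y, so the arm backed away and touched nothing. The picture shows the block home against the stop at (320,270) and the handle still open at (530,270). I'll now go the right way.

Call:
jog_arm(deltas=[[0, -0.03, 0, 0, 0, 0], [0, -0.035, 0, 0, 0, 0], [0, -0.035, 0, 0, 0, 0], [0, -0.02, 0, 0, 0, 0], [0, -0.01, 0, 0, 0, 0]])

```text
t: 11.0
eef_pos: [0.5084, 0.2326, 0.1404]
tool_rot: [0.047, 0.999, -0.0, -0.0]
force: [0.4, 0.9, -0.3]
finger_gap: -0.0001
finger_force: 0.0
```

Call:
jog_arm(deltas=[[0, -0.006, 0, 0, 0, 0], [0, -0.006, 0, 0, 0, 0], [0, -0.006, 0, 0, 0, 0], [0, -0.006, 0, 0, 0, 0], [0, -0.006, 0, 0, 0, 0]])

```text
t: 11.5
eef_pos: [0.5073, 0.2116, 0.1459]
tool_rot: [0.046, 0.999, 0.008, 0.002]
force: [-12.0, 27.3, 32.0]
finger_gap: -0.0002
finger_force: 18.5
```

Call:
jog_arm(deltas=[[0, -0.006, 0, 0, 0, 0], [0, -0.006, 0, 0, 0, 0], [0, -0.006, 0, 0, 0, 0], [0, -0.006, 0, 0, 0, 0], [0, -0.006, 0, 0, 0, 0]])

```text
t: 12.0
eef_pos: [0.5044, 0.1762, 0.1421]
tool_rot: [0.046, 0.999, 0.002, 0.002]
force: [0.3, 5.5, 3.3]
finger_gap: 0.0002
finger_force: 2.5
```

Run:
```python
from js import *
st()
```

```text
t 12.0 jig xyz -0.0841694673223915 0.001637565587834972 0.1420821497053214 force [0.3329 5.4505 3.2995] gap 0.00024404043872105997
```

There was a brief bump on the handle's tip, and it is now pushing at 5 N. Continuing.

Call:
jog_arm(deltas=[[0.0015, -0.005, 0, 0, 0, 0], [0, -0.005, 0, 0, 0, 0], [0, -0.005, 0, 0, 0, 0], [0, -0.005, 0, 0, 0, 0], [0, -0.005, 0, 0, 0, 0]])

```text
t: 12.5
eef_pos: [0.4989, 0.1493, 0.1402]
tool_rot: [0.046, 0.999, 0.0, -0.0]
force: [1.0, 2.9, 3.2]
finger_gap: -0.0
finger_force: 1.6
```

Call:
jog_arm(deltas=[[0, -0.005, 0, 0, 0, 0], [0, -0.005, 0, 0, 0, 0], [0, -0.005, 0, 0, 0, 0], [0, -0.005, 0, 0, 0, 0], [0, 0, 0, 0, 0, 0]])

```text
t: 13.0
eef_pos: [0.4966, 0.1289, 0.1399]
tool_rot: [0.047, 0.999, -0.0, -0.001]
force: [0.4, 0.2, -0.6]
finger_gap: -0.0001
finger_force: 0.4
```

Run:
```python
from js import *
st()
p=robot.camera("scene"); cv2.imwrite("pics/scene3.png",cv2.resize(p["color"][150:290,260:460],None,fx=3.5,fy=3.5,interpolation=2))
```

```text
t 13.0 jig xyz -0.036330013183504616 -0.0016873686456052462 0.13986063074611915 force [ 0.4027  0.2315 -0.5962] gap -7.250309859080344e-05
```

View pics/scene3.png

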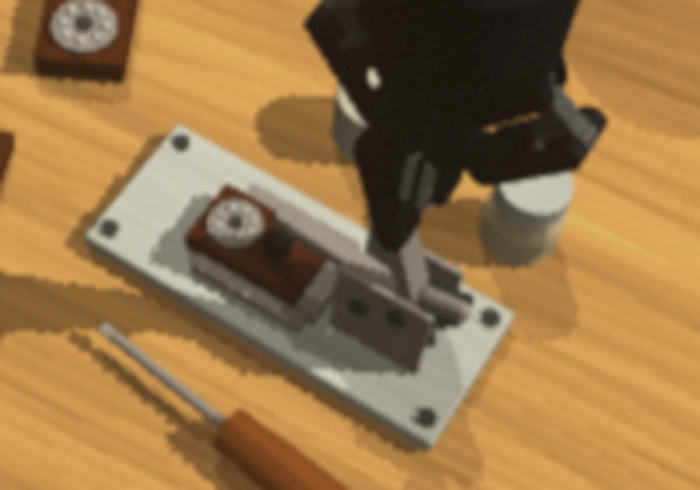

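The handle is forward of upright, around crop (395,200), and the pad is nearly down over the block's rear half at (280,240). A little more push should take it past the dead point.

Call:
jog_arm(deltas=[[0, -0.005, 0, 0, 0, 0], [0, -0.005, 0, 0, 0, 0], [0, -0.005, 0, 0, 0, 0], [0, -0.005, 0, 0, 0, 0], [0, 0, 0, 0, 0, 0]])

```text
t: 13.55
eef_pos: [0.4954, 0.1091, 0.1404]
tool_rot: [0.047, 0.999, -0.0, 0.0]
force: [0.1, -0.1, 0.5]
finger_gap: 0.0004
finger_force: 0.0
```

Call:
jog_arm(deltas=[[0, -0.004, 0, 0, 0, 0], [0, -0.004, 0, 0, 0, 0], [0, 0, 0, 0, 0, 0], [0, 0, 0, 0, 0, 0], [0, 0, 0, 0, 0, 0]])

```text
t: 14.05
eef_pos: [0.4946, 0.102, 0.1403]
tool_rot: [0.046, 0.999, 0.0, 0.0]
force: [1.2, 0.8, 0.4]
finger_gap: -0.0
finger_force: 0.0
```

Run:
```python
from js import *
st()
p=robot.camera("wrist")
for r in robot.place_of(p,"handle_grip")[:2]:
    w=at_z(p,r["location"],.12,True); d=w[:2]-O; print(r["location"],r["confidence"],d@U,d@V)
```

```text
t 14.05 jig xyz -0.009301398244961984 -0.001162140683121541 0.1403040542394555 force [1.1667 0.8218 0.3995] gap -8.098220399961439e-07
[251.8, 294.5] 0.59 0.004183284377629463 0.0013318137618245703
```

The grip reads x ≈ 4 mm with no contact force, so it has snapped over. I'll retreat back and up, then check.

Call:
jog_arm(deltas=[[0, 0.03, 0, 0, 0, 0], [0, 0.04, 0, 0, 0, 0], [0, 0.04, -0.03, 0, 0, 0], [0, 0.04, -0.04, 0, 0, 0], [0, 0.03, -0.03, 0, 0, 0]])

```text
t: 14.65
eef_pos: [0.5108, 0.2786, 0.2373]
tool_rot: [0.046, 0.999, 0.0, 0.0]
force: [0.8, -1.0, 0.1]
finger_gap: 0.0001
finger_force: 0.0
```

Call:
jog_arm(deltas=[[0, 0.04, 0, 0, 0, 0], [0, 0.04, 0, 0, 0, 0], [0, 0, 0, 0, 0, 0], [0, 0, 0, 0, 0, 0], [0, 0, 0, 0, 0, 0]])

```text
t: 15.15
eef_pos: [0.5183, 0.3553, 0.2354]
tool_rot: [0.047, 0.999, -0.0, -0.0]
force: [0.1, 0.1, 0.2]
finger_gap: 0.0001
finger_force: 0.0
```

Run:
```python
from js import *
from frame import cloud
st()
p=robot.camera("scene"); q=robot.camera("top")
a=cv2.resize(p["color"][150:290,260:460],None,fx=2.5,fy=2.5,interpolation=2); b=cv2.resize(q["color"][180:310,205:405],None,fx=2,fy=2,interpolation=2)
b=np.clip(b*1.5,0,255).astype(np.uint8)
cv2.imwrite("pics/final.png",np.vstack([a[:340],cv2.copyMakeBorder(b,0,0,0,100,0)[:258]]))
W=cloud(q);d=W[...,:2]-O;x=d@U;y=d@V;z=W[...,2]
m=(z>.105)&(abs(x)<.1)&(abs(y)<.04);print("grip x",x[m].min(),x[m].max(),z[m].max())
m=(z>.022)&(z<.033)&(x>.05)&(x<.11)&(abs(y)<.018);print("block front",np.percentile(x[m],99),np.median(z[m]))
for n in ["jar_center","wax_center","awl"]:
    for r in robot.place_of(q,n)[:1]: print(n,r["location"])
```

```text
t 15.15 jig xyz -0.2637194799762217 -0.00127306235972497 0.2353882860907354 force [0.0714 0.0778 0.1773] gap 0.00014786706030154548
grip x -0.01877897277976419 0.03178632128467042 0.1523083829672418
block front 0.07720906459516937 0.02829516769959306
jar_center [281.1, 254.0]
wax_center [288.5, 302.6]
awl [191.7, 296.1]
```

View pics/final.png

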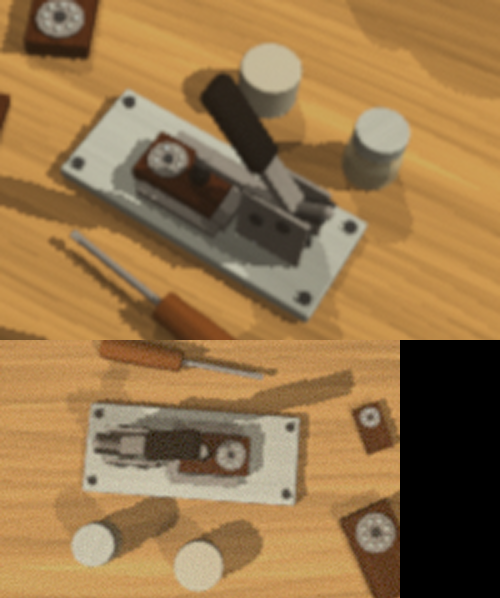

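The picture shows the handle locked forward at (240,120), with its tip at x ≈ 30 mm and z ≈ 150 mm. The pad is down on the block at (200,172), the block's front is at 77–78 mm, and the jar, wax and awl haven't moved.

```bash
python3 -c "
from rig import robot
print(robot.job_done())"
```

```text
the job is handed in; nothing more can be done
None
```

The block is home against the end stop and the clamp is locked with its pad on the block. The jar, awl and wax puck are where they were, and I handed the job in at about 15 s.

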